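# Clear the cups and hold the punch tray open

## Robot

A 7-joint arm with a two-finger parallel gripper is mounted at the origin on the work surface. World frame = base frame: x ahead of the robot, y to its left, z up, the work surface at z = 0. Lengths are in m, angles in rad, forces in N, time in s.
With the tool pointing down it reaches from about 0.425 to 0.925 m from the base axis. Payload 6.8 kg.
Tool frame: the origin (TCP) lies midway between the tips of the shut fingers; the grasp point (between the pads) lies 19 mm behind it; z points along the fingers, y is the line along which they close (so a half turn about z gives the same grasp; the last joint's range is limited). The gripper opens to 85 mm and grips with 20 to 120 N. Pads are 22 mm wide; open, the fingers measure 114 mm over their backs; the gripper's body (76 mm by 85 mm) begins 54 mm behind the grasp point. The pads swing forward as they close: fully open they stand 13 mm farther back than shut.
Start: joints at [1.024, 0.477, 0.022, 1.555, -0.011, 1.109, -0.083], TCP at [0.287, -0.611, 0.231] pointing down, gripper open.
Joint ranges: [-2.96, 2.96], [-0.34, 2.1], [-1.41, 1.46], [0.24, 2.44], [-1.37, 4.51], [0.17, 1.92], [-2.96, 2.96]. Speed limits (rad/s): [2.39, 2.39, 3.14, 3.14, 3.14, 3.14, 3.14].

## Interface

Orientations are given as a unit quaternion [w, x, y, z].
In Python, from station import bot, eyes, ticket gives the robot as it stands.
- The arm moves only by the shell command python3 -m crank 'ROWS' [FORCE]. ROWS is text: rows parted by semicolons, each of 7 numbers parted by spaces: the shift along the tool's x, y, z in units of 0.5 m (1.0 is 0.5 m), then the turn, a rotation vector about the tool's x, y, z in units of 180 degrees (1.0 is 180 degrees), then the closure, from 0 (fully open) to 1 (shut). A call has 1 to 20 rows; each row is the pose to reach, as a shift and turn from the pose commanded when the call began, along the tool's axes at that moment, turning the shorter way round; what a row does not reach only later rows make up. A row lasts 1/10 s, in which the tool goes at most 50 mm and 8.59 degrees, less where a joint would pass 70% of its speed; a pose out of reach is approached as far as the arm can. A call with a number of a shift or a turn outside -1 to 1 is refused whole. A call with a gripper value outside its range is refused whole. The fingers move at their own pace and stop on an object; FORCE is the grip in N (left out, the last holds). Time passes only in rows, so rows that repeat a pose let the fingers close. It gives the time, the measured TCP pose, the force, the opening and the grip force at its end, in the units of the state.
- bot.get_obs(): the state, without advancing time (a new reading comes with each control period).
- eyes.read_camera(name): name is "scene" or "side" or "wrist"; returns a dict with "image" (420x560x3 uint8, red, green, blue), "K" (3x3 intrinsics, pixels), "R" (3x3) and "t" (3): a world point X has camera coordinates R X + t. Camera axes: x right, y down, z forward; pixel columns grow to the right and rows downward; lengths in m; the calibration is good to about 2 mm. A picture is of the moment at which its call begins. There is no depth.
- ticket.hand_in(): hands the job in; it is judged then, once.
The state is a dict: "t": time; "q": joint angles; "joint_vel": joint speeds; "joint_torque": joint torques, N m; "eef_pos": TCP position; "tool_rot": TCP orientation; "contact_force": force on the tool from outside, world axes, zero at the start; "torque": the same for the moment, N m; "gripper_width": opening from 0.0 (shut) to 1.0 (fully open); "grasp_force": force on a finger pad.
Only numpy, scipy, OpenCV 4.12 (cv2) and the standard library are available. Lean on these libraries where they do the work, as an engineer would, in place of code of your own. Each camera call takes 0.05 s, during which the arm holds its last target. There are 200 camera calls.

## Task

Clear the way for the spring-loaded punch tray by nesting the three copper cups in size order, the medium one standing inside the large one and the small one inside the medium, and let go of them. Then pull the tray out by its handle until its front panel is in line with the upright steel index plate beside it, and finish while still holding it there against its spring so that the smith can pick a punch. Do not knock over the cups or push them with the tray, and leave everything else on the bench where it is.

Things in the scene. Friction and masses are not known exactly. Their poses are not given: they have to be found in the camera images.
- large_cup: largest of three plain copper cups, 60 mm tall, 78 mm across the rim and 70 mm across the foot, wall 3 mm, thick floor (inside floor 20 mm above its underside). Stands upright on the bench to the left or right of the tray's path. Origin: centre of its underside, z up. 0.35 kg.
- medium_cup: middle copper cup, same shape: 60 mm tall, 54 mm across the rim and 46 mm across the foot, wall 3 mm, inside floor 20 mm above its underside, so that it stands 20 mm proud of the large cup when seated in it. Stands upright in front of the closed tray, in its path. Origin: centre of its underside, z up. About 0.22 kg.
- small_cup: smallest copper cup, same shape: 60 mm tall, 35 mm across the rim and 28 mm across the foot, wall 3 mm; stands 20 mm proud of the medium cup when seated in it. Stands upright in front of the closed tray beside the medium cup. Origin: centre of its underside, z up. About 0.12 kg.
- punch_case: low wooden case fixed on the bench, 210 mm deep, 230 mm wide, 75 mm high, open at the front, with the sliding punch tray in it. Origin: at bench level below the middle of its front face; its x points from the front face into the case (away from the robot), y to the left, z up. The tray slides out along its -x.
- tray (a joint): how far the tray is pulled out of the case, m: 0 closed, grows as it comes out, end stop at 0.17 (beyond the mark). A spring pulls it shut all the time: about 3 N when closed, growing by 50 N/m (about 9 N at the mark); let go, it shuts.
- tray_handle (a point): middle of the tray's handle: a straight round steel bar 10 mm thick and 100 mm long, parallel to the front panel (along the case's y), 45 mm above the bench, its centre line 48 mm in front of the panel (clear gap 43 mm), carried by a stem at each end. Moves with the tray. Axes as the case's.
- tray_front (a point): centre of the tray's wooden front panel (8 mm thick, 200 mm wide, from 6 to 64 mm above the bench), mid-thickness, 35 mm above the bench. Lies 4 mm in front of the case's front face when closed. Moves with the tray. Axes as the case's.
- index_blade: the mark: an upright plain steel plate fixed on the bench beside the tray's path (to the case's left, y = +145 mm in the case's frame), 8 mm thick, 34 mm wide, 70 mm high, parallel to the tray's front panel, on a 30 x 34 x 6 mm foot. 105 to 135 mm in front of the case's front face. Origin: centre of its underside, mid-thickness; axes as the case's. The tray is at the mark when its front panel is in line with this plate, i.e. tray_front has x = 0 in this frame.
- steel_block: bystander: dark steel cylinder 56 mm across, 70 mm tall, upright, on the other side of the tray's path from the large cup. Origin: centre of underside.
- hammer: bystander: hammer lying at the right, about along x. Origin: underside.
- punch: bystander: steel punch, a round-ended rod 12 mm thick, about 110 mm long, lying on the bench before the tray's path. Origin: underside, mid-length; x along it.
- jar: bystander: amber glass jar with a brass lid, 64 mm across, 90 mm tall. Origin: centre of underside.
- wood_stake: bystander: turned wooden stake, 80 mm across, 110 mm tall. Origin: centre of underside.
- brass_weight: bystander: small brass knob weight, 36 mm across, 44 mm tall, standing on the bench right of the tray's path. Origin: centre of underside.

How it is judged:
By the outcome, as a careful person would: the job done as asked, in the order asked, and still so for the second after the job is handed in, while the arm keeps its last pose, push and grip.
It also fails if it takes over 61 s, if anything falls off the work surface, if the arm or the gripper's body presses on something with over 40 N, if the wrist force passes 120 N, or if a joint passes its speed limit or range.

## Working session

There is one attempt and no reset: what is moved stays moved. The work goes in short steps, Python scripts to look and compute and a shell command to move; the robot and the scene stay as the last step left them, time stands still between calls to the robot, and variables do not carry over. Pictures are saved under pics/ and viewed, at most 10 in all, crops included, and the job is handed in when it is done.

```bash
ls; mkdir -p pics; python3 - <<'E'
from station import bot,eyes
import cv2,numpy as np
o=bot.get_obs();print({k:np.round(v,3).tolist() for k,v in o.items()})
for n in["scene","side"]:
    c=eyes.read_camera(n);cv2.imwrite(f"pics/{n}0.png",c["image"][:,:,::-1]);np.savez(f"{n}0.npz",**c);print(n,np.round(c["K"],1).tolist(),np.round(c["R"],3).tolist(),np.round(c["t"],3).tolist())
E
```

```text
pics
{'t': 0.0, 'q': [1.024, 0.478, 0.022, 1.556, -0.011, 1.109, -0.083], 'joint_vel': [-0.002, -0.002, 0.001, 0.001, 0.002, 0.001, 0.0], 'joint_torque': [-0.001, -59.645, 1.608, -28.12, 0.013, 0.009, 0.0], 'eef_pos': [0.286, -0.611, 0.23], 'tool_rot': [-0.001, 0.976, 0.218, -0.0], 'contact_force': [-0.055, 0.262, -0.592], 'torque': [-0.062, 0.041, 0.054], 'grasp_force': 0.0, 'gripper_width': 1.0}
scene [[529.0, 0.0, 283.6], [0.0, 529.0, 212.8], [0.0, 0.0, 1.0]] [[-0.77, 0.638, -0.016], [0.35, 0.402, -0.846], [-0.534, -0.657, -0.533]] [0.451, -0.128, 1.545]
side [[381.1, 0.0, 276.8], [0.0, 381.1, 203.6], [0.0, 0.0, 1.0]] [[0.995, -0.101, 0.021], [-0.044, -0.597, -0.801], [0.094, 0.796, -0.598]] [-0.584, 0.062, 0.886]
```

View pics/scene0.png

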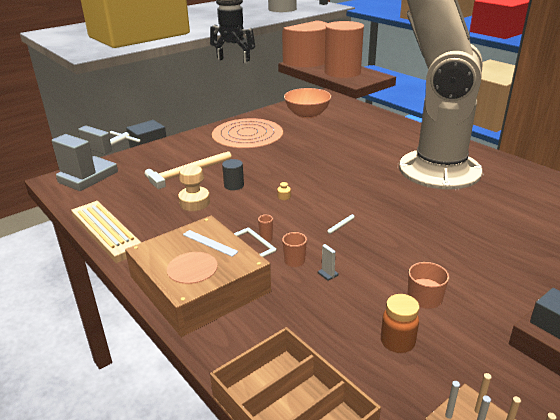

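View pics/side0.png

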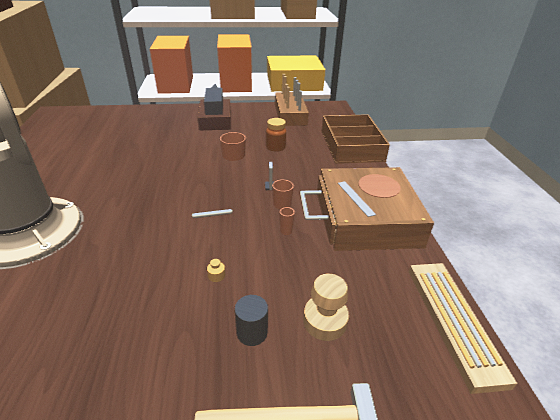

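Scene view: small cup (266,226), medium (294,248), large (428,283), blade (328,262), handle around (258,240). Side view: small (287,219), medium (283,192), large (233,146), blade (269,180). I'll enlarge these areas next so I can pick points.

```bash
python3 - <<'E'
import cv2,numpy as np
a=np.load("scene0.npz")["image"][:,:,::-1];b=np.load("side0.npz")["image"][:,:,::-1]
r=lambda i,x,y,w,h,f:cv2.resize(i[y:y+h,x:x+w],None,fx=f,fy=f,interpolation=cv2.INTER_CUBIC)
A=r(a,225,200,200,75,4);B=r(b,205,125,200,75,4)
cv2.imwrite("pics/c1.png",np.vstack([A,B]))
E
```

```text
(no output)
```

View pics/c1.png

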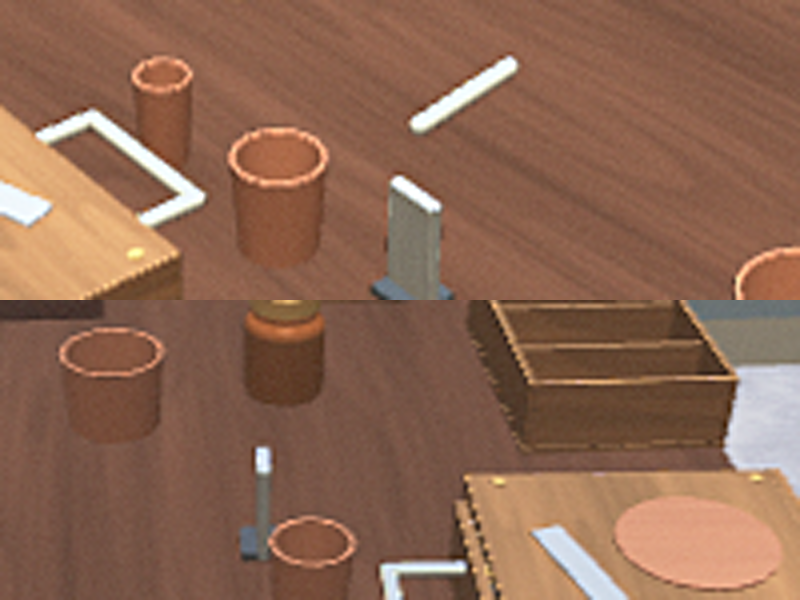

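```bash
cat > h.py <<'E'
import numpy as np
def ray(c,u,z):
    d=c["R"].T@np.linalg.solve(c["K"],[u[0],u[1],1.]);o=-c["R"].T@c["t"]
    return o+d*(z-o[2])/d[2]
def tri(cs,us):
    A=np.zeros((3,3));b=np.zeros(3)
    for c,u in zip(cs,us):
        d=c["R"].T@np.linalg.solve(c["K"],[u[0],u[1],1.]);d/=np.linalg.norm(d);P=np.eye(3)-np.outer(d,d)
        A+=P;b+=P@(-c["R"].T@c["t"])
    return np.linalg.solve(A,b)
E
python3 - <<'E'
from h import *
import cv2
s=dict(np.load("scene0.npz"));d=dict(np.load("side0.npz"))
for n,a,b,z in[("small",(265.5,218.7),(287,211),.06),("med",(294.5,239.2),(283,185.5),.06),("large",(428,272),(232.75,138),.06),("blade",(329,248.7),(270.8,163.7),.07),("barL",(275.2,249),(301.7,192.3),.045),("barR",(248.2,228.7),(303,216),.045),("jar",(402,304),(276,122),.09),("block",(233,165),(252,304),.07)]:
    print(n,ray(s,a,z).round(4),ray(d,b,z).round(4),tri([s,d],[a,b]).round(4))
# copper blobs by mask
for n,c in(("scene",s),("side",d)):
    h=cv2.cvtColor(c["image"],cv2.COLOR_RGB2HSV)
    m=cv2.inRange(h,(4,105,80),(12,200,255));k,l,st,ce=cv2.connectedComponentsWithStats(m)
    print(n,[x[:5].tolist() for x in st[1:] if x[4]>60])
E
```

```text
small [ 0.6012 -0.0458  0.06  ] [ 0.6039 -0.0499  0.06  ] [ 0.6025 -0.047   0.059 ]
med [0.6042 0.0607 0.06  ] [0.6066 0.0536 0.06  ] [0.6052 0.0587 0.0581]
large [0.478  0.3197 0.06  ] [0.4845 0.3181 0.06  ] [0.4826 0.3206 0.0608]
blade [0.5816 0.1447 0.07  ] [0.584 0.144 0.07 ] [0.5832 0.145  0.0702]
barL [0.646 0.045 0.045] [0.6529 0.0422 0.045 ] [0.6501 0.0449 0.0451]
barR [ 0.6434 -0.0571  0.045 ] [ 0.6413 -0.0522  0.045 ] [ 0.6425 -0.0552  0.0464]
jar [0.6182 0.3664 0.09  ] [0.619  0.3584 0.09  ] [0.6184 0.3651 0.088 ]
block [ 0.5116 -0.3031  0.07  ] [ 0.5115 -0.3123  0.07  ] [ 0.51   -0.3085  0.0667]
scene [[0, 0, 560, 420, 101128], [539, 0, 21, 20, 123], [508, 18, 52, 115, 1521], [279, 21, 115, 69, 4549], [504, 96, 30, 36, 190], [239, 233, 30, 21, 258], [169, 267, 49, 17, 80], [241, 287, 14, 16, 69], [275, 331, 38, 26, 196], [254, 340, 23, 23, 136], [239, 352, 16, 25, 84], [270, 355, 72, 45, 454], [215, 360, 25, 26, 130], [325, 379, 34, 26, 197], [248, 394, 16, 22, 73], [311, 403, 22, 17, 77]]
side [[150, 37, 43, 56, 1662], [217, 46, 35, 46, 1403], [0, 101, 551, 319, 76313], [240, 102, 39, 17, 178], [332, 127, 46, 18, 232], [351, 135, 30, 10, 128], [358, 174, 43, 24, 679], [305, 194, 23, 21, 228], [370, 365, 22, 25, 116]]
```

```bash
cat >> h.py <<'E'
from scipy.spatial.transform import Rotation as Ro
def go(p,yaw=None):
    "shift/turn units to world TCP p, tool-x yaw (deg), tool down"
    from station import bot
    o=bot.get_obs();q=o["tool_rot"];R=Ro.from_quat([q[1],q[2],q[3],q[0]])
    s=R.inv().apply(np.array(p)-o["eef_pos"])/.5
    y=np.arctan2(*R.as_matrix()[[1,0],0])
    if yaw is None: yaw=np.degrees(y)
    T=Ro.from_euler("ZX",[yaw,180],degrees=True)
    t=(R.inv()*T).as_rotvec()/np.pi
    print("t",round(o["t"],2),"pos",o["eef_pos"].round(4),"yaw",round(np.degrees(y),2),"F",o["contact_force"].round(1),"g",round(o["gripper_width"],3),round(o["grasp_force"],1),"| shift",s.round(4),"turn",t.round(4),"rows",np.linalg.norm(s)*10)
E
python3 -c "
from h import *
go([.59,.03,.27],0)"
```

```text
t 0.1 pos [ 0.2865 -0.6106  0.2304] yaw 25.14 F [ 0.3  0.  -0.1] g 0.999 0.0 | shift [ 1.0938 -0.9021 -0.0778] turn [-0.0005  0.0002  0.1397] rows 14.198783981987743
```

```bash
R=".9 -.74 -.078 0 0 .14 0"; python3 -m crank ".9 -.74 -.078 0 0 .14 0;.9 -.74 -.078 0 0 .14 0;.9 -.74 -.078 0 0 .14 0;.9 -.74 -.078 0 0 .14 0;.9 -.74 -.078 0 0 .14 0;.9 -.74 -.078 0 0 .14 0;.9 -.74 -.078 0 0 .14 0;.9 -.74 -.078 0 0 .14 0;.9 -.74 -.078 0 0 .14 0;.9 -.74 -.078 0 0 .14 0;.9 -.74 -.078 0 0 .14 0;.9 -.74 -.078 0 0 .14 0;.9 -.74 -.078 0 0 .14 0"; python3 -c "
from h import *
go([.58,.03,.27],0)"
```

```text
t: 1.4
eef_pos: [0.5388, -0.0785, 0.2704]
tool_rot: [-0.001, 1.0, 0.004, 0.001]
contact_force: [-0.6, -0.7, -1.2]
gripper_width: 0.998
grasp_force: 0.0
t 1.4 pos [ 0.5388 -0.0785  0.2704] yaw 0.46 F [-0.6 -0.7 -1.2] g 0.998 0.0 | shift [ 0.0842 -0.2164  0.0015] turn [-0.0008 -0.0004  0.0026] rows 2.3220699128243965
```

```bash
python3 -m crank ".084 -.216 0 0 0 .003 0;.084 -.216 0 0 0 .003 0;.084 -.216 0 0 0 .003 0;.084 -.216 0 0 0 .003 0;.084 -.216 0 0 0 .003 0"; python3 - <<'E'
from h import *
from station import eyes
import cv2
go([.605,.058,.12],0)
c=eyes.read_camera("wrist");np.savez("w1.npz",**c);cv2.imwrite("pics/w1.png",c["image"][:,:,::-1])
print((-c["R"].T@c["t"]).round(3),c["R"].round(3).tolist())
P=lambda X:(lambda v:(v[:2]/v[2]).round(1))(c["K"]@(c["R"]@X+c["t"]))
for X in([.6052,.0587,.06],[.6025,-.047,.06],[.65,.045,.045],[.6425,-.055,.045],[.583,.145,.07]):print(X,P(np.array(X)))
E
```

```text
t: 1.9
eef_pos: [0.5786, 0.0216, 0.2698]
tool_rot: [0.001, 1.0, -0.006, -0.001]
contact_force: [-0.3, -0.6, 0.7]
gripper_width: 0.999
grasp_force: 0.0
t 1.9 pos [0.5786 0.0216 0.2698] yaw -0.64 F [-0.3 -0.6  0.7] g 0.999 0.0 | shift [ 0.0523 -0.0738  0.2994] turn [ 0.0004  0.0004 -0.0036] rows 3.1275433223973215
[0.647 0.021 0.412] [[-0.012, -1.0, 0.002], [-0.963, 0.012, 0.269], [-0.269, 0.001, -0.963]]
[0.6052, 0.0587, 0.06] [242.8 151.5]
[0.6025, -0.047, 0.06] [347.8 153. ]
[0.65, 0.045, 0.045] [256.  105.1]
[0.6425, -0.055, 0.045] [354.5 111.6]
[0.583, 0.145, 0.07] [156.  176.2]
```

View pics/w1.png

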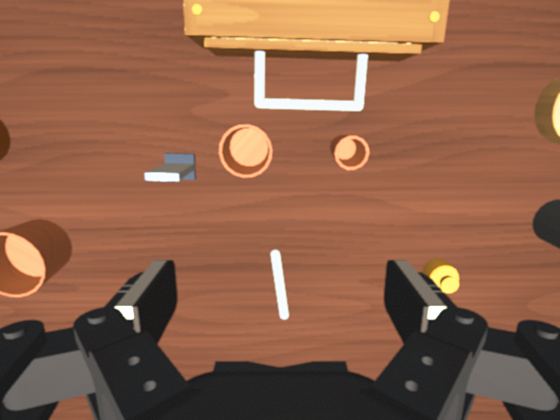

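Wrist view: medium rim centre (246,151), small rim centre (351.5,153), bar corners (260,104) and (362,107), blade top centre (162,177), large cup at the left edge near (20,265). The way to the medium cup is clear.

```bash
python3 - <<'E'
from h import *
c=dict(np.load("w1.npz"))
for n,u,z in[("med",(246,151),.06),("small",(351.5,153),.06),("barL",(259.5,104),.045),("barR",(362,107),.045),("blade",(162,177),.07),("bladeL",(145,176.5),.07),("bladeR",(179,177),.07),("punch",(274,252),.012),("punch2",(285,317),.012),("weight",(446,278),.02),("panL",(206,42),.064),("panR",(421,48),.064)]:print(n,ray(c,u,z).round(4))
go([.604,.056,.12],0)
E
```

```text
med [0.6057 0.0555 0.06  ]
small [ 0.6024 -0.0507  0.06  ]
barL [0.6511 0.0415 0.045 ]
barR [ 0.6469 -0.0624  0.045 ]
blade [0.5821 0.1391 0.07  ]
bladeL [0.5828 0.156  0.07  ]
bladeR [0.5819 0.1222 0.07  ]
punch [0.4753 0.0302 0.012 ]
punch2 [0.3834 0.0173 0.012 ]
weight [ 0.4412 -0.183   0.02  ]
panL [0.706 0.088 0.064]
panR [ 0.6987 -0.1098  0.064 ]
t 1.95 pos [0.5786 0.0207 0.2699] yaw -0.73 F [ 0.4 -0.1 -0.8] g 1.003 0.0 | shift [ 0.0502 -0.0716  0.2997] turn [ 0.0004  0.0003 -0.0041] rows 3.1219576132391684
```

```bash
python3 -m crank ".052 -.072 .25 0 0 -.004 0;.052 -.072 .25 0 0 -.004 0;.052 -.072 .25 0 0 -.004 0;.052 -.072 .25 0 0 -.004 0;.052 -.072 .30 0 0 -.004 0;.052 -.072 .30 0 0 -.004 0;.052 -.072 .30 0 0 -.004 0;.052 -.072 .30 0 0 -.004 0"; python3 - <<'E'
from h import *
go([.6055,.056,.036],0)
E
```

```text
t: 2.75
eef_pos: [0.6065, 0.0579, 0.1225]
tool_rot: [0.0, 1.0, 0.0, 0.001]
contact_force: [0.6, 0.0, 0.5]
gripper_width: 1.0
grasp_force: 0.0
t 2.75 pos [0.6065 0.0579 0.1225] yaw 0.05 F [0.6 0.  0.5] g 1.0 0.0 | shift [-0.0025  0.0039  0.173 ] turn [ 0.     -0.0009  0.0003] rows 1.7309786577130688
```

Descend slowly, then close with 30 N.

```bash
python3 -m crank "-.002 .004 .05 0 0 0 0;-.002 .004 .1 0 0 0 0;-.002 .004 .15 0 0 0 0;-.002 .004 .173 0 0 0 0;-.002 .004 .173 0 0 0 0;-.002 .004 .173 0 0 0 .3;-.002 .004 .173 0 0 0 .4;-.002 .004 .173 0 0 0 .5;-.002 .004 .173 0 0 0 .6;-.002 .004 .173 0 0 0 .6;-.002 .004 .173 0 0 0 .6;-.002 .004 .173 0 0 0 .6" 30; python3 - <<'E'
from h import *
go([.6055,.056,.2],0)
E
```

```text
t: 3.95
eef_pos: [0.6058, 0.0569, 0.0357]
tool_rot: [-0.0, 1.0, 0.001, 0.001]
contact_force: [-1.1, -0.5, 5.3]
gripper_width: 0.607
grasp_force: 30.5
t 3.95 pos [0.6058 0.0569 0.0357] yaw 0.11 F [-1.1 -0.5  5.3] g 0.607 30.5 | shift [ 0.0004  0.0016 -0.3287] turn [-0.0001 -0.0009  0.0006] rows 3.286764829160636
```

```bash
python3 -m crank "0 0 -.05 0 0 0 .6;0 0 -.12 0 0 0 .6;0 0 -.2 0 0 0 .6;0 0 -.28 0 0 0 .6;0 0 -.36 0 0 0 .6;-.05 -.08 -.42 0 0 0 .6;-.1 -.16 -.43 0 0 0 .6;-.15 -.23 -.43 0 0 0 .6;-.19 -.3 -.43 0 0 0 .6;-.23 -.37 -.43 0 0 0 .6;-.27 -.43 -.43 0 0 0 .6;-.31 -.486 -.43 0 0 0 .6;-.31 -.486 -.43 0 0 0 .6;-.31 -.486 -.43 0 0 0 .6;-.31 -.486 -.43 0 0 0 .6"; python3 - <<'E'
from h import *
from station import eyes
import cv2
c=eyes.read_camera("wrist");np.savez("w2.npz",**c);cv2.imwrite("pics/w2.png",c["image"][:,:,::-1])
go([.4826,.3206,.2],0)
P=lambda X:(lambda v:(v[:2]/v[2]).round(1))(c["K"]@(c["R"]@X+c["t"]))
print(P(np.array([.4826,.3206,.06])))
E
```

```text
t: 5.45
eef_pos: [0.4495, 0.2983, 0.249]
tool_rot: [0.0, 1.0, 0.0, 0.0]
contact_force: [-0.5, 0.2, -1.9]
gripper_width: 0.61
grasp_force: 32.6
t 5.5 pos [0.4497 0.2981 0.2489] yaw -0.0 F [ 0.1 -0.1 -2. ] g 0.604 32.6 | shift [ 0.0657 -0.0451  0.0977] turn [ 0.0002 -0.0001 -0.    ] rows 1.2610467383952013
[256.5 147.1]
```

View pics/w2.png

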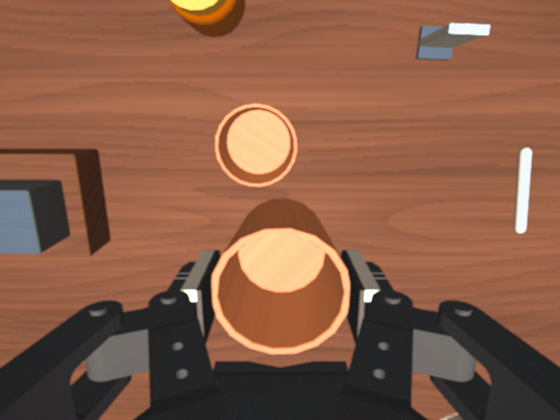

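The large cup's rim centre is at (256,144.5). The held medium cup's rim centre is at (281,291), and it hangs upright.

```bash
python3 - <<'E'
from h import *
c=dict(np.load("w2.npz"))
L=ray(c,(256,144.5),.06);M=ray(c,(281,291),.273);print(L,M)
go([.4497+L[0]-M[0],.2981+L[1]-M[1],.12],0);go([L[0],L[1],.12],0)
E
```

```text
[0.48504212 0.32105336 0.06      ] [0.45085751 0.29833689 0.273     ]
t 5.5 pos [0.4497 0.2981 0.2489] yaw -0.0 F [ 0.1 -0.1 -2. ] g 0.604 32.6 | shift [ 0.0682 -0.0456  0.2577] turn [ 0.0002 -0.0001 -0.    ] rows 2.704789454497239
t 5.5 pos [0.4497 0.2981 0.2489] yaw -0.0 F [ 0.1 -0.1 -2. ] g 0.604 32.6 | shift [ 0.0705 -0.0461  0.2577] turn [ 0.0002 -0.0001 -0.    ] rows 2.711528846636851
```

```bash
python3 -m crank ".068 -.0455 .05 0 0 0 .6;.068 -.0455 .1 0 0 0 .6;.068 -.0455 .15 0 0 0 .6;.068 -.0455 .18 0 0 0 .6;.068 -.0455 .18 0 0 0 .6;.068 -.0455 .23 0 0 0 .6;.068 -.0455 .27 0 0 0 .6;.068 -.0455 .31 0 0 0 .6;.068 -.0455 .34 0 0 0 .6;.068 -.0455 .36 0 0 0 .6;.068 -.0455 .375 0 0 0 .6;.068 -.0455 .383 0 0 0 .6;.068 -.0455 .383 0 0 0 .6;.068 -.0455 .383 0 0 0 .6"; python3 - <<'E'
from h import *
go([.4838,.3208,.056],0)
E
```

```text
t: 6.9
eef_pos: [0.4833, 0.3226, 0.0579]
tool_rot: [-0.0, 1.0, 0.001, 0.0]
contact_force: [-0.8, 0.8, -2.1]
gripper_width: 0.604
grasp_force: 32.2
t 6.9 pos [0.4833 0.3226 0.0579] yaw 0.12 F [-0.8  0.8 -2.1] g 0.604 32.2 | shift [0.0011 0.0035 0.0037] turn [-0.0002 -0.0002  0.0007] rows 0.052366249450028796
```

Next I open gradually, rise, and move to where the small cup is in view.

```bash
python3 -m crank "0 .002 .004 0 0 0 .6;0 .002 .004 0 0 0 .5;0 .002 .004 0 0 0 .4;0 .002 .004 0 0 0 .3;0 .002 .004 0 0 0 .2;0 .002 .004 0 0 0 .1;0 .002 -.05 0 0 0 .1;0 .002 -.12 0 0 0 .1;0 .002 -.2 0 0 0 .1;0 .002 -.3 0 0 0 .1;0 .002 -.38 0 0 0 .1;-.06 .002 -.38 0 0 0 .1;-.06 .002 -.38 0 0 0 .1;-.06 .002 -.38 0 0 0 .1"; python3 - <<'E'
from h import *
from station import eyes
import cv2
c=eyes.read_camera("wrist");np.savez("w3.npz",**c);cv2.imwrite("pics/w3.png",c["image"][:,:,::-1])
go([.6024,-.0507,.2],0)
E
```

```text
t: 8.3
eef_pos: [0.4526, 0.321, 0.2473]
tool_rot: [0.0, 1.0, 0.001, 0.0]
contact_force: [0.5, -0.7, 0.4]
gripper_width: 0.901
grasp_force: 0.0
t 8.35 pos [0.4531 0.3207 0.2469] yaw 0.12 F [ 0.  -1.  -0.9] g 0.902 0.0 | shift [0.2971 0.7434 0.0943] turn [0.0002 0.     0.0006] rows 8.060857872971903
```

View pics/w3.png

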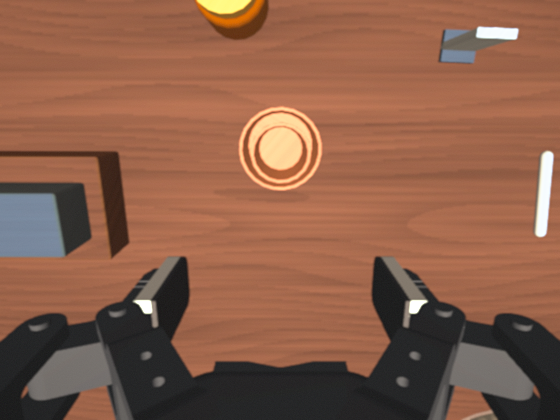

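The medium cup is seated concentrically in the large one, with its rim at about (281,145). Next is the small cup.

```bash
python3 -m crank ".298 .743 0 0 0 0 .2;.298 .743 0 0 0 0 .2;.298 .743 0 0 0 0 .2;.298 .743 0 0 0 0 .2;.298 .743 0 0 0 0 .2;.298 .743 0 0 0 0 .2;.298 .743 0 0 0 0 .2;.298 .743 0 0 0 0 .2;.298 .743 0 0 0 0 .2;.298 .743 .06 0 0 0 .2;.298 .743 .14 0 0 0 .2;.298 .743 .22 0 0 0 .2;.298 .743 .22 0 0 0 .2;.298 .743 .22 0 0 0 .2;.298 .743 .22 0 0 0 .2"; python3 - <<'E'
from h import *
go([.6024,-.0505,.036],0)
E
```

```text
t: 9.85
eef_pos: [0.6043, -0.0501, 0.1393]
tool_rot: [0.0, 1.0, 0.001, 0.002]
contact_force: [0.5, -0.2, 1.2]
gripper_width: 0.8
grasp_force: 0.0
t 9.85 pos [ 0.6043 -0.0501  0.1393] yaw 0.1 F [ 0.5 -0.2  1.2] g 0.8 0.0 | shift [-0.0045  0.0007  0.2066] turn [ 0.     -0.001   0.0006] rows 2.0662893699410727
```

```bash
python3 -m crank "-.004 0 .06 0 0 0 .2;-.004 0 .12 0 0 0 .2;-.004 0 .17 0 0 0 .2;-.004 0 .196 0 0 0 .2;-.004 0 .196 0 0 0 .2;-.004 0 .196 0 0 0 .4;-.004 0 .196 0 0 0 .5;-.004 0 .196 0 0 0 .6;-.004 0 .196 0 0 0 .7;-.004 0 .196 0 0 0 .8;-.004 0 .196 0 0 0 .8;-.004 0 .196 0 0 0 .8;-.004 0 .196 0 0 0 .8" 30; python3 - <<'E'
from h import *
go([.453,.3207,.2869],0)
E
```

```text
t: 11.15
eef_pos: [0.6022, -0.0502, 0.0412]
tool_rot: [0.0, 1.0, 0.001, 0.002]
contact_force: [-0.9, 0.3, 5.7]
gripper_width: 0.391
grasp_force: 29.3
t 11.15 pos [ 0.6022 -0.0502  0.0412] yaw 0.1 F [-0.9  0.3  5.7] g 0.391 29.3 | shift [-0.2954 -0.7423 -0.4927] turn [ 0.0001 -0.001   0.0006] rows 9.385636261053861
```

```bash
python3 -m crank "0 0 -.05 0 0 0 .8;0 0 -.12 0 0 0 .8;0 0 -.2 0 0 0 .8;0 0 -.28 0 0 0 .8;0 0 -.36 0 0 0 .8;0 -.08 -.43 0 0 0 .8;-.04 -.16 -.46 0 0 0 .8;-.08 -.24 -.46 0 0 0 .8;-.12 -.32 -.46 0 0 0 .8;-.16 -.4 -.46 0 0 0 .8;-.2 -.48 -.46 0 0 0 .8;-.24 -.56 -.46 0 0 0 .8;-.27 -.64 -.46 0 0 0 .8;-.295 -.7 -.46 0 0 0 .8;-.295 -.742 -.46 0 0 0 .8;-.295 -.742 -.46 0 0 0 .8;-.295 -.742 -.46 0 0 0 .8;-.295 -.742 -.46 0 0 0 .8"; python3 - <<'E'
from h import *
from station import eyes
import cv2
w=dict(np.load("w3.npz"));print("from w3",ray(w,(281,145),.08),ray(w,(280.5,148.5),.06))
c=eyes.read_camera("wrist");np.savez("w4.npz",**c);cv2.imwrite("pics/w4.png",cv2.resize(c["image"][80:380,120:440,::-1],None,fx=2,fy=2))
go([.4838,.3208,.12],0)
E
```

```text
t: 12.95
eef_pos: [0.4529, 0.3193, 0.2693]
tool_rot: [0.0, 1.0, 0.0, 0.0]
contact_force: [0.3, -0.0, -1.2]
gripper_width: 0.393
grasp_force: 30.3
from w3 [0.48975292 0.32039889 0.08      ] [0.48451302 0.32077848 0.06      ]
t 13.0 pos [0.453  0.3192 0.2693] yaw 0.0 F [-0.5 -0.5 -1.5] g 0.394 30.3 | shift [ 0.0616 -0.0034  0.2987] turn [ 0.0003 -0.0001  0.    ] rows 3.0498341094340233
```

View pics/w4.png

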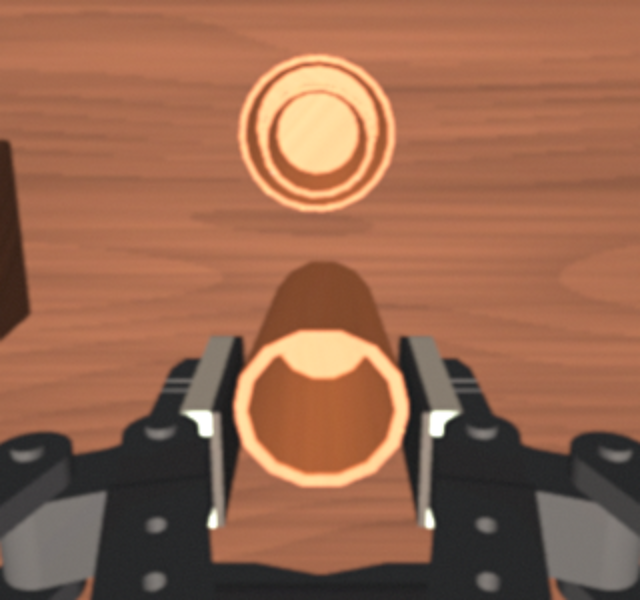

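The medium rim centre is at crop (318,133), which is full-frame (279,146.5). The held small cup's rim is at full-frame (281,284), and it hangs upright.

```bash
python3 - <<'E'
from h import *
c=dict(np.load("w4.npz"))
L=ray(c,(279,146.5),.08);S=ray(c,(281,284),.288);print(L,S)
go([.453+L[0]-S[0],.3192+L[1]-S[1],.082],0);go([L[0],L[1],.082],0)
E
```

```text
[0.48641782 0.32034602 0.08      ] [0.45424646 0.31930913 0.288     ]
t 13.0 pos [0.453  0.3192 0.2693] yaw 0.0 F [-0.5 -0.5 -1.5] g 0.394 30.3 | shift [ 0.0643 -0.0023  0.3747] turn [ 0.0003 -0.0001  0.    ] rows 3.8016759193157332
t 13.0 pos [0.453  0.3192 0.2693] yaw 0.0 F [-0.5 -0.5 -1.5] g 0.394 30.3 | shift [ 0.0668 -0.0026  0.3747] turn [ 0.0003 -0.0001  0.    ] rows 3.805993145470705
```

```bash
python3 -m crank ".064 -.0025 .05 0 0 0 .8;.064 -.0025 .1 0 0 0 .8;.064 -.0025 .15 0 0 0 .8;.064 -.0025 .2 0 0 0 .8;.064 -.0025 .25 0 0 0 .8;.064 -.0025 .28 0 0 0 .8;.064 -.0025 .31 0 0 0 .8;.064 -.0025 .335 0 0 0 .8;.064 -.0025 .35 0 0 0 .8;.064 -.0025 .362 0 0 0 .8;.064 -.0025 .37 0 0 0 .8;.064 -.0025 .372 0 0 0 .8;.064 -.0025 .372 0 0 0 .8"; python3 - <<'E'
from h import *
go([.485,.3205,.0815],0)
E
```

```text
t: 14.3
eef_pos: [0.4846, 0.3222, 0.0836]
tool_rot: [-0.0, 1.0, 0.001, 0.0]
contact_force: [-0.3, 0.6, -0.9]
gripper_width: 0.394
grasp_force: 30.3
t 14.3 pos [0.4846 0.3222 0.0836] yaw 0.13 F [-0.3  0.6 -0.9] g 0.394 30.3 | shift [0.0008 0.0034 0.0042] turn [-0.0001 -0.0002  0.0007] rows 0.05458346700163944
```

Release the cup, rise, and turn towards the handle.

```bash
python3 -m crank "0 .002 .004 0 0 0 .8;0 .002 .004 0 0 0 .6;0 .002 .004 0 0 0 .5;0 .002 .004 0 0 0 .4;0 .002 .004 0 0 0 .3;0 .002 .004 0 0 0 .3;0 .002 -.05 0 0 0 .3;0 .002 -.12 0 0 0 .3;0 .002 -.2 0 0 0 .3;0 .002 -.28 0 0 0 .3;0 .002 -.36 0 0 0 .3;-.06 .002 -.36 0 0 0 .3;-.06 .002 -.36 0 0 0 .3;-.06 .002 -.36 0 0 0 .3"; python3 - <<'E'
from h import *
from station import eyes,bot
import cv2
c=eyes.read_camera("wrist");np.savez("w5.npz",**c);cv2.imwrite("pics/w5.png",cv2.resize(c["image"][50:290,120:440,::-1],None,fx=2,fy=2))
print(bot.get_obs()["q"].round(2))
go([.57,-.01,.27],87.8);go([.57,-.01,.27],-92.2)
E
```

```text
t: 15.7
eef_pos: [0.4541, 0.3209, 0.2634]
tool_rot: [0.0, 1.0, 0.002, 0.0]
contact_force: [0.6, 0.3, 0.0]
gripper_width: 0.704
grasp_force: 0.0
[-0.39  0.28 -0.41  1.78  0.13  1.1  -2.41]
t 15.75 pos [0.4546 0.3206 0.263 ] yaw 0.12 F [-0.2  0.5 -0.7] g 0.693 0.0 | shift [ 0.2295  0.6616 -0.0136] turn [ 2.000e-04  2.000e-04 -4.871e-01] rows 7.003970118163277
t 15.75 pos [0.4546 0.3206 0.263 ] yaw 0.12 F [-0.2  0.5 -0.7] g 0.693 0.0 | shift [ 0.2295  0.6616 -0.0136] turn [ 2.000e-04 -2.000e-04  5.129e-01] rows 7.003970118163277
```

View pics/w5.png

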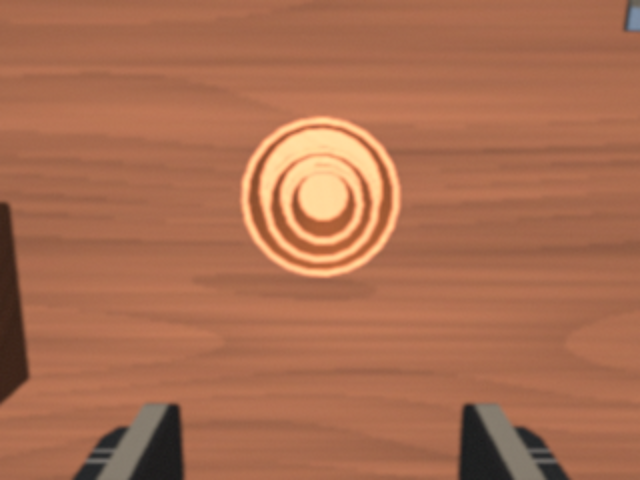

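All three cups are nested, with rims concentric around crop (321,196) in the view. Now for the handle.

```bash
python3 -m crank ".387 .657 0 0 0 -.487 .6;.387 .657 0 0 0 -.487 .6;.387 .657 0 0 0 -.487 .6;.387 .657 0 0 0 -.487 .6;.387 .657 0 0 0 -.487 .6;.387 .657 0 0 0 -.487 .6;.387 .657 0 0 0 -.487 .6;.387 .657 0 0 0 -.487 .6;.387 .657 0 0 0 -.487 .6;.387 .657 0 0 0 -.487 .6;.387 .657 0 0 0 -.487 .6;.387 .657 0 0 0 -.487 .6;.387 .657 .1 0 0 -.487 .6;.387 .657 .2 0 0 -.487 .6;.387 .657 .226 0 0 -.487 .6;.387 .657 .226 0 0 -.487 .6;.387 .657 .226 0 0 -.487 .6;.387 .657 .226 0 0 -.487 .6"; python3 - <<'E'
from h import *
from station import eyes,bot
import cv2
c=eyes.read_camera("wrist");np.savez("w6.npz",**c);cv2.imwrite("pics/w6.png",c["image"][:,:,::-1])
print(bot.get_obs()["q"].round(2))
go([.648,-.008,.028],87.8)
E
```

```text
t: 17.55
eef_pos: [0.6505, -0.0068, 0.1531]
tool_rot: [0.001, 0.721, 0.693, 0.002]
contact_force: [0.7, 0.2, -0.3]
gripper_width: 0.4
grasp_force: 0.0
[ 0.25  0.56 -0.47  1.67  0.29  0.98 -0.36]
t 17.6 pos [ 0.6503 -0.0069  0.153 ] yaw 87.75 F [-0.4  0.4  0.1] g 0.403 0.0 | shift [-0.0024 -0.0056  0.25  ] turn [ 0.0014 -0.0001 -0.0003] rows 2.500514733372367
```

View pics/w6.png

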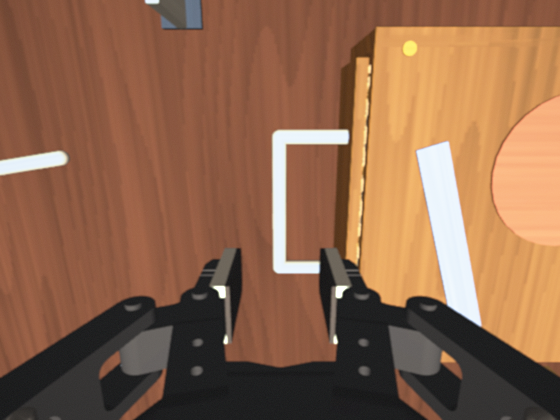

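The bar runs from (279.5,136) to (280,267), centred between the fingers at column 280. I'll check its position along y.

```bash
python3 - <<'E'
from h import *
c=dict(np.load("w6.npz"))
a=ray(c,(279.5,136),.045);b=ray(c,(280,267),.045);print(a,b,np.linalg.norm(a-b));m=(a+b)/2
fl=ray(c,(362,65),.064);fr=ray(c,(356,262),.064);print("panel front top edge",fl,fr)
go([m[0],m[1],.028],87.8)
E
```

```text
[0.65273727 0.04240583 0.045     ] [ 0.64905083 -0.05872915  0.045     ] 0.10120214276872186
panel front top edge [0.70571662 0.08513168 0.064     ] [ 0.7044492  -0.04801028  0.064     ]
t 17.6 pos [ 0.6503 -0.0069  0.153 ] yaw 87.75 F [-0.4  0.4  0.1] g 0.403 0.0 | shift [-2.5e-03  2.0e-04  2.5e-01] turn [ 0.0014 -0.0001 -0.0003] rows 2.5001433727109648
```

```bash
python3 -m crank "-.002 0 .06 0 0 0 .6;-.002 0 .12 0 0 0 .6;-.002 0 .17 0 0 0 .6;-.002 0 .21 0 0 0 .6;-.002 0 .235 0 0 0 .6;-.002 0 .25 0 0 0 .6;-.002 0 .25 0 0 0 .6;-.002 0 .25 0 0 0 .75;-.002 0 .25 0 0 0 .85;-.002 0 .25 0 0 0 1;-.002 0 .25 0 0 0 1;-.002 0 .25 0 0 0 1;-.002 0 .25 0 0 0 1" 60; python3 - <<'E'
from h import *
o=np.array([.651,-.008,.028]);go(o+.12*np.array([-np.cos(np.radians(2.1)),np.sin(np.radians(2.1)),0]),87.8)
E
```

```text
t: 18.9
eef_pos: [0.6501, -0.0081, 0.0266]
tool_rot: [0.001, 0.721, 0.693, 0.001]
contact_force: [1.9, -0.5, 5.6]
gripper_width: 0.095
grasp_force: 58.8
t 18.9 pos [ 0.6501 -0.0081  0.0266] yaw 87.77 F [ 1.9 -0.5  5.6] g 0.095 58.8 | shift [-2.000e-04 -2.381e-01 -3.600e-03] turn [ 0.001  -0.0001 -0.0002] rows 2.3814891050911875
```

```bash
python3 -m crank "0 -.01 0 0 0 0 1;0 -.025 0 0 0 0 1;0 -.045 0 0 0 0 1;0 -.07 0 0 0 0 1;0 -.095 0 0 0 0 1;0 -.12 0 0 0 0 1;0 -.145 0 0 0 0 1;0 -.17 0 0 0 0 1;0 -.19 0 0 0 0 1;0 -.21 0 0 0 0 1;0 -.222 0 0 0 0 1;0 -.23 0 0 0 0 1;0 -.23 0 0 0 0 1;0 -.23 0 0 0 0 1"; python3 - <<'E'
from h import *
from station import eyes
import cv2
go([.53,0,.028],87.8)
out=[]
for n,(x,y,w,h) in(("scene",(180,190,180,130)),("side",(220,140,200,130)),("wrist",(0,0,560,420))):
    c=eyes.read_camera(n);np.savez(n+"7.npz",**c)
    out.append(c["image"][y:y+h,x:x+w,::-1])
f=lambda i,s:cv2.resize(i,s,interpolation=cv2.INTER_CUBIC)
cv2.imwrite("pics/p7.png",np.hstack([np.vstack([f(out[0],(400,289)),f(out[1],(400,260))]),cv2.resize(out[2],(400,300))[:].repeat(1,0) if 0 else np.vstack([f(out[2],(400,300)),np.zeros((249,400,3),np.uint8)])]))
E
```

```text
t: 20.3
eef_pos: [0.5369, -0.0037, 0.0266]
tool_rot: [0.002, 0.721, 0.693, 0.003]
contact_force: [10.1, 0.3, 1.8]
gripper_width: 0.091
grasp_force: 58.9
t 20.3 pos [ 0.5369 -0.0037  0.0266] yaw 87.76 F [10.1  0.3  1.8] g 0.091 58.9 | shift [ 0.0069 -0.0141 -0.003 ] turn [ 0.0021 -0.0003 -0.0002] rows 0.15923159907540518
```

View pics/p7.png

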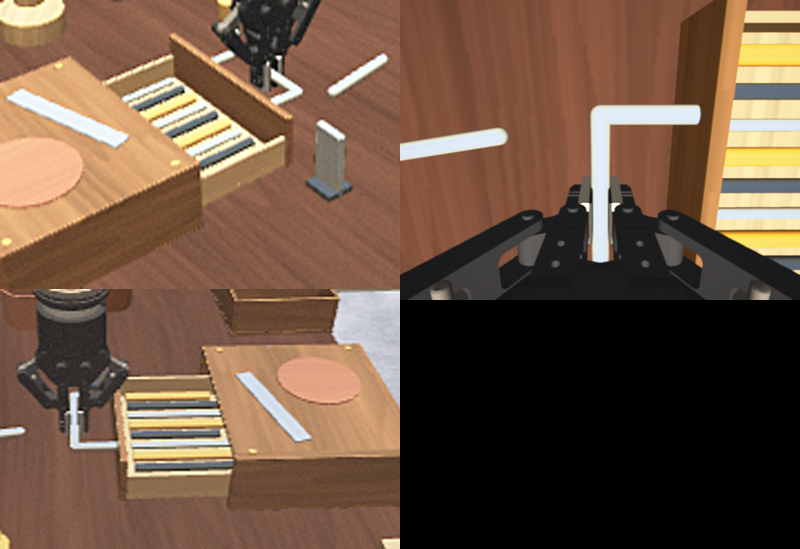

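The scene crop (upper left) shows the tray out with the panel top edge from about (172,36) to (293,118), and the blade top around (330,125). The handle is firmly held in the fingers. For the final alignment I'll take intensity profiles across the panel's and blade's top faces in the two fixed cameras.

```bash
python3 - <<'E'
from h import *
import cv2
th=np.radians(-2.15);ux=np.array([np.cos(th),np.sin(th),0]);uy=np.array([-np.sin(th),np.cos(th),0])
B=np.array([.5825,.1415,0]) # nominal blade
for n in("scene","side"):
    c=dict(np.load(n+"7.npz"));g=c["image"].astype(np.float32)
    def prof(y0,y1,z,xs):
        out=[]
        for x in xs:
            P=np.array([B+x*ux+y*uy+[0,0,z] for y in np.linspace(y0,y1,15)])
            v=(c["K"]@(c["R"]@P.T+c["t"][:,None]));u=(v[:2]/v[2]).astype(np.float32)
            out.append(cv2.remap(g,u[:1],u[1:],cv2.INTER_LINEAR)[0].mean(0))
        return np.array(out).round().astype(int)
    xs=np.arange(-.016,.0281,.002)
    b=prof(-.012,.012,.07,xs)
    p=prof(-.235,-.06,.064,xs) if n=="scene" else prof(-.235,-.18,.064,xs)
    print(n)
    for x,bb,pp in zip(xs,b,p):print(round(x*1000),bb,pp)
E
```

```text
scene
-16 [130  89  69] [127 101  87]
-14 [132  91  70] [131 103  88]
-12 [131  88  67] [134 105  90]
-10 [127  82  60] [136 106  90]
-8 [142 106  90] [137 108  91]
-6 [198 191 190] [138 108  92]
-4 [242 248 250] [144 112  96]
-2 [251 255 255] [148 115  98]
0 [245 249 249] [150 115  98]
2 [200 207 206] [154 116  99]
4 [137 136 124] [164 123 102]
6 [115 105  89] [192 145 111]
8 [122 110  94] [219 166 119]
10 [128 112  97] [236 182 127]
12 [129 111  95] [233 180 124]
14 [130 109  93] [176 129  87]
16 [134 109  92] [126  87  56]
18 [139 110  91] [105  70  44]
20 [143 110  90] [107  72  47]
22 [142 105  85] [110  74  49]
24 [143 103  82] [110  74  48]
26 [145 102  80] [111  75  49]
28 [145  99  78] [112  76  51]
side
-16 [49 46 44] [137 112 101]
-14 [50 46 44] [137 113 102]
-12 [51 46 44] [138 113 101]
-10 [49 45 43] [139 114 102]
-8 [49 45 42] [141 115 102]
-6 [50 44 41] [141 115 102]
-4 [50 43 42] [140 114 102]
-2 [50 45 43] [139 115 104]
0 [49 45 42] [138 114 104]
2 [46 41 38] [129 108  98]
4 [40 37 37] [114  98  87]
6 [79 60 53] [97 83 72]
8 [115  81  67] [141 110  80]
10 [122  86  72] [192 146 105]
12 [120  85  71] [201 151 109]
14 [117  83  69] [200 151 110]
16 [115  82  68] [219 188 143]
18 [117  82  68] [240 224 179]
20 [121  85  70] [239 223 182]
22 [123  88  72] [212 189 151]
24 [123  88  72] [185 168 135]
26 [124  88  72] [181 168 135]
28 [124  87  72] [183 171 137]
```

Scene profiles: the blade band is centred at -2 mm and the panel band at +9.8 mm (8.5 mm wide, as it should be). That leaves about 12 mm to pull, for a travel of about 125 mm, and the wrist estimate gave 124.6.

```bash
python3 -m crank "0 -.006 0 0 0 0 1;0 -.012 0 0 0 0 1;0 -.018 0 0 0 0 1;0 -.024 0 0 0 0 1;0 -.024 0 0 0 0 1;0 -.024 0 0 0 0 1;0 -.024 0 0 0 0 1"; python3 - <<'E'
from h import *
from station import eyes
import cv2
go([.53,0,.028],87.8)
th=np.radians(-2.15);ux=np.array([np.cos(th),np.sin(th),0]);uy=np.array([-np.sin(th),np.cos(th),0])
B=np.array([.5825,.1415,0]);xs=np.arange(-.016,.0161,.001)
def prof(c,y0,y1,z):
    out=[]
    for x in xs:
        P=np.array([B+x*ux+y*uy+[0,0,z] for y in np.linspace(y0,y1,15)])
        v=(c["K"]@(c["R"]@P.T+c["t"][:,None]));u=(v[:2]/v[2]).astype(np.float32)
        out.append(cv2.remap(c["image"].astype(np.float32),u[:1],u[1:],cv2.INTER_LINEAR)[0].mean(0)[0])
    return np.array(out).round().astype(int)
s=eyes.read_camera("scene");d=eyes.read_camera("side");d0=dict(np.load("side0.npz"))
print((xs*1000).round().astype(int).tolist())
for n,a in(("scene blade",prof(s,-.012,.012,.07)),("scene panel far",prof(s,-.235,-.15,.064)),("scene panel near",prof(s,-.14,-.06,.064)),("side0 blade",prof(d0,-.012,.012,.07)),("side panel",prof(d,-.235,-.2,.064))):print(n,a.tolist())
# cups: copper centroid vs start in the scene view
w=lambda c:c["image"][255:310,405:452].astype(int)
print("nest view change vs scene7",np.abs(w(s)-w(dict(np.load("scene7.npz")))).mean())
E
```

```text
t: 21.15
eef_pos: [0.5253, -0.0033, 0.0266]
tool_rot: [0.002, 0.721, 0.693, 0.003]
contact_force: [9.2, -1.1, 1.4]
gripper_width: 0.09
grasp_force: 58.9
t 21.15 pos [ 0.5253 -0.0033  0.0266] yaw 87.75 F [ 9.2 -1.1  1.4] g 0.09 58.9 | shift [ 0.0069  0.0092 -0.0028] turn [ 0.0023 -0.0003 -0.0003] rows 0.1180964947532159
[-16, -15, -14, -13, -12, -11, -10, -9, -8, -7, -6, -5, -4, -3, -2, -1, 0, 1, 2, 3, 4, 5, 6, 7, 8, 9, 10, 11, 12, 13, 14, 15, 16]
scene blade [131, 131, 131, 130, 129, 127, 126, 128, 140, 166, 199, 226, 242, 248, 251, 251, 245, 229, 200, 166, 137, 119, 115, 119, 123, 125, 127, 128, 129, 129, 130, 132, 134]
scene panel far [150, 149, 149, 148, 148, 146, 145, 145, 151, 165, 183, 203, 219, 231, 237, 240, 235, 219, 194, 163, 136, 114, 104, 102, 106, 109, 111, 111, 110, 111, 112, 113, 114]
scene panel near [126, 129, 127, 126, 127, 131, 135, 142, 150, 163, 180, 197, 211, 222, 230, 235, 234, 221, 196, 163, 133, 110, 99, 98, 102, 106, 109, 110, 110, 109, 109, 109, 108]
side0 blade [122, 123, 123, 123, 122, 121, 120, 119, 113, 105, 107, 144, 186, 209, 216, 222, 224, 223, 215, 191, 164, 143, 126, 112, 111, 114, 116, 116, 116, 115, 114, 113, 113]
side panel [147, 146, 145, 146, 147, 149, 149, 145, 139, 129, 112, 111, 136, 168, 188, 197, 199, 197, 198, 204, 215, 228, 236, 241, 243, 243, 234, 219, 202, 186, 175, 175, 176]
nest view change vs scene7 2.5543520309477756
```

Both fixed cameras put the panel 0.5 to 1.3 mm short, so I'll make a last small pull and compare the bench with the start images.

```bash
python3 -m crank "0 -.0015 0 0 0 0 1;0 -.0015 0 0 0 0 1;0 -.0015 0 0 0 0 1;0 -.0015 0 0 0 0 1;0 -.0015 0 0 0 0 1"; python3 - <<'E'
from h import *
from station import eyes
import cv2
go([.53,0,.028],87.8)
s=eyes.read_camera("scene")["image"].astype(int);a=dict(np.load("scene0.npz"))["image"].astype(int);b=dict(np.load("scene7.npz"))["image"].astype(int)
for n,(x,y,w,h) in dict(nest=(405,255,47,55),jar=(382,295,38,58),block=(220,160,26,32),stake=(176,165,36,46),hammer=(143,150,90,38),punch=(326,213,32,22),blade=(318,245,22,36),weight=(275,182,18,20),bare=(440,200,60,40)).items():
    q=lambda i:cv2.blur(i[y:y+h,x:x+w].astype(np.float32),(3,3))
    print(n,"max diff vs start",np.abs(q(s)-q(a)).max(),"vs scene7",np.abs(q(s)-q(b)).max())
E
```

```text
t: 21.75
eef_pos: [0.5246, -0.0032, 0.0266]
tool_rot: [0.002, 0.721, 0.693, 0.003]
contact_force: [8.8, -1.6, 2.4]
gripper_width: 0.095
grasp_force: 58.9
t 21.75 pos [ 0.5246 -0.0032  0.0266] yaw 87.75 F [ 8.8 -1.6  2.4] g 0.095 58.9 | shift [ 0.0069  0.0105 -0.0028] turn [ 0.0023 -0.0004 -0.0003] rows 0.12830361724932393
nest max diff vs start 143.11111 vs scene7 5.333336
jar max diff vs start 4.666668 vs scene7 4.777775
block max diff vs start 5.0 vs scene7 4.2222214
stake max diff vs start 4.5555573 vs scene7 3.8888855
hammer max diff vs start 4.4444427 vs scene7 4.2222214
punch max diff vs start 4.111107 vs scene7 4.2222214
blade max diff vs start 5.0 vs scene7 3.1111107
weight max diff vs start 136.11111 vs scene7 214.88889
bare max diff vs start 5.1111145 vs scene7 3.7777786
```

The weight region in the scene view is probably hidden by the gripper, so I'll check it from the side view before handing in.

```bash
python3 - <<'E'
from h import *
from station import eyes,ticket
import cv2
s=eyes.read_camera("side")["image"];a=np.load("side0.npz")["image"]
q=lambda i:cv2.blur(i[255:285,203:230].astype(np.float32),(3,3))
d=np.abs(q(s)-q(a)).max();print(d)
if d<8:print(ticket.hand_in())
E
```

```text
3.6666718
the job is handed in; nothing more can be done
None
```

I nested the three cups in size order and let go of them. The tray is pulled out about 125 mm, its front panel within about 1 mm of the index plate by the camera profiles, and the gripper is still holding it against the spring. Nothing else on the bench had moved in the camera checks, and the job was handed in at about 22 s.

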